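Make the bench air gun safe: shut the air off and bleed the gun

TASK

Shut this air station down for the night. Slide the orange bowl of springs sideways until it stands wholly clear of the line that the gun's nozzle points along, with a finger's width to spare, keeping it upright on the bench, and turn the blue knob on the filter fully clockwise to its stop to shut off the air. Only when both are done, squeeze the red trigger fully, hold it in for two seconds to let out the air trapped in the gun, and let it spring back; leave the other things on the bench where they are.

Things in the scene. Friction and masses are not known exactly. Their poses are not given: they have to be found in the camera images.
- air_station: bolted-down station: steel plate (x -35 to 70, y -55 to 150 mm) with an air gun clamped on its side, middle plane 58 mm up (33 mm thick, clamp top 79), and a filter (46 mm square, axis x 0, y 118). Origin on the bench under the gun's valve body; z up, nozzle along -y; black grip along -x, raked 0.2 rad to +y, 26 mm wide, ends at x -115, y 25. Only the plate lies below trigger and grip
- nozzle_tip (a point): mouth of the gun's nozzle, 58 mm above the bench, just above the height of the bowl's rim; air would leave it level along the station's -y, on the line x = 0 of the station
- grip_back (a point): point on the back face (+y side) of the black grip, at half its height, across from the trigger pad; one jaw of a squeeze comes here
- trigger_pad (a point): point on the front face (-y side) of the red trigger, where it is pressed: 46 mm from its upright hinge pin, 58 mm above the bench; the trigger is 80 mm long, 24 mm tall, 8 mm thick. Pad and grip back are about 60 mm apart at rest, 44 mm when squeezed. Axes turn with the trigger
- trigger (a joint): angle of the red trigger about its upright pin, rad: 0 at rest, 0.32 pressed home against the stop (the pad moves about 15 mm towards the grip). Sprung: about 5 N at the pad to start it, 11 N to hold it home; springs back when let go
- shutoff_knob (a joint): how far the air is open, rad: 0 = turned fully clockwise (seen from above) against its stop, air shut; it grows anticlockwise to 3.6. Friction holds it where it is left (0.08 N m)
- knob_top (a point): middle of the top of the round blue fluted knob on the filter (43 mm diameter, 33 mm tall), 136 mm above the bench; it turns about the vertical through this point
- spring_bowl: round orange plastic bowl with coil springs in it, 131 mm across the rim, 55 mm tall, flat foot 80 mm across, 250 g, loose; origin at the centre of its underside, z up. At first it stands in front of the nozzle. Away from the robot it has room up to the front rim of a beige tray at world x 0.64
- tape_roll: roll of blue tape lying flat, 68 mm across, 19 mm tall, bystander; origin at the centre of its underside
- sealant: red sealant bottle with a black cap, 26 x 46 x 118 mm, upright, bystander; origin at the centre of its underside
- sleeve: light grey metal sleeve standing upright behind the filter, 34 mm across, 41 mm tall, bystander; origin at the centre of its underside

How it is judged:
By the outcome, as a careful person would: the job done as asked, in the order asked, and still so for the second after the job is handed in, with the robot touching nothing.
It also fails if it takes over 72 s, if anything falls off the work surface, if the arm or the gripper's body presses on something with over 40 N, if the wrist force passes 120 N, or if a joint passes its speed limit or range.

ROBOT

A 6-joint arm with a two-finger parallel gripper is mounted at the origin on a cart in front of the work surface, level with it; the furniture and walls round the work are solid. World frame = base frame: x ahead of the robot, y to its left, z up, the work surface at z = 0. Lengths are in m, angles in rad, forces in N, time in s.
With the tool pointing down it reaches from about 0.3 to 0.775 m from the base axis. Payload 14.6 kg.
Tool frame: the origin (TCP) lies at the very end of the fingers, on their centre line; the grasp point (between the pads) lies 19 mm behind it; z points along the fingers, y is the line along which they close (so a half turn about z gives the same grasp; the last joint's range is limited). The gripper opens to 94 mm and grips with 3 to 60 N. Pads are 16 mm wide; open, the fingers measure 119 mm over their backs; the gripper's body (75 mm by 177 mm) begins 78 mm behind the grasp point.
Start: joints at [1.033, 0.3, 1.521, -0, 1.321, -0.067], TCP at [0.249, 0.49, 0.205] pointing down, gripper open.
Joint ranges: [-3.03, 3.03], [-0.79, 2.21], [0.23, 2.52], [-1.04, 4.18], [0, 3.07], [-2.55, 2.55]. Speed limits (rad/s): [2.22, 2.22, 2.57, 3.14, 3.14, 3.14].

INTERFACE

Orientations are given as a rotation vector (axis times angle).
In Python, from workcell import sense, cams, ticket gives the robot as it stands.
- The arm moves only by the shell command python3 -m inch 'ROWS' [FORCE]. ROWS is JSON, a list that holds one entry, the list of rows, each a list of 7 numbers: the turn, a rotation vector about the tool's x, y, z in rad, then the shift along the tool's x, y, z in cm, then the finger opening in cm, from 0 to 9.4. A call has 1 to 10 rows; each row is the pose to reach, as a shift and turn from the pose commanded when the call began, along the tool's axes at that moment; what a row does not reach only later rows make up. A row lasts 1/10 s, in which the tool goes at most 50 mm and 8.59 degrees, less where a joint would pass 70% of its speed; a pose out of reach is approached as far as the arm can. A call with a gripper value outside its range is refused whole. The fingers move at their own pace and stop on an object; FORCE is the grip in N (left out, the last holds). Time passes only in rows, so rows that repeat a pose let the fingers close. It gives the time, the measured TCP pose, the force, the opening and the grip force at its end, in the units of the state.
- sense(): the state, without advancing time (a new reading comes with each control period).
- cams.snapshot(name): name is "scene" or "side" or "wrist"; returns the picture (400x640x3 uint8, red, green, blue); there is no depth.
- cams.get_calibration(name): a dict with "vertical_fov" (degrees; the focal length in pixels is half the picture's height over the tangent of half this angle, whatever the lens; pixels are square), "cx", "cy" (the principal point, pixels), "rvec" (rotation vector, rad) and "tvec" (3), from world to camera coordinates, as OpenCV has them. Camera axes: x right, y down, z forward; pixel columns grow to the right and rows downward; lengths in m; the calibration is good to about 2 mm. A picture is of the moment at which its call begins: read the wrist's pose just before it. get_calibration takes no time and is no camera call; for the wrist camera it gives the pose at the moment of the call.
- ticket.close_job(): hands the job in; it is judged then, once.
The state is a dict: "clock": time; "joints": joint angles; "joint_vel": joint speeds; "effort": joint torques, N m; "position": TCP position; "tcp_rot": TCP orientation; "ft_force": force on the tool from outside, world axes, zero at the start; "wrist_torque": the same for the moment, N m; "grip_width": finger opening in m; "grasp_force": force on a finger pad.
Only numpy, scipy, OpenCV 4.12 (cv2) and the standard library are available. Lean on these libraries where they do the work, as an engineer would, in place of code of your own. Each camera call takes 0.05 s, during which the arm holds its last target. There are 200 camera calls.

## Working session

There is one attempt and no reset: what is moved stays moved. The work goes in short steps, Python scripts to look and compute and a shell command to move; the robot and the scene stay as the last step left them, time stands still between calls to the robot, and variables do not carry over. Pictures are saved under pics/ and viewed, at most 10 in all, crops included, and the job is handed in when it is done.

```bash
mkdir -p pics; ls
python3 - <<'E'
from workcell import sense,cams
import cv2
s=sense();print(s)
for n in("scene","side"):
    cv2.imwrite(f"pics/{n}0.png",cams.snapshot(n)[:,:,::-1]);print(n,cams.get_calibration(n))
E
```

```text
pics
{'clock': 0.0, 'joints': array([ 1.03338149e+00,  3.00474720e-01,  1.52156078e+00, -3.72559172e-05,
        1.32072734e+00, -6.66118557e-02]), 'joint_vel': array([-0.00165257, -0.00108177,  0.0023855 , -0.00010216,  0.00029124,
        0.00112797]), 'effort': array([-1.31841629e-03, -5.31820321e+01, -3.52724648e+01,  7.07389601e-02,
        2.45460105e-02, -9.25675954e-05]), 'position': array([0.24936348, 0.48992747, 0.20489294]), 'tcp_rot': array([-7.32637024e-01, -3.05464792e+00,  1.77161708e-03]), 'ft_force': array([-0.73428551, -0.05528886,  0.16500296]), 'wrist_torque': array([-0.01631897,  0.06214086, -0.02825234]), 'grasp_force': 0.0, 'grip_width': 0.09406694799946586}
scene {'vertical_fov': 47.88326565221307, 'cx': 326.65943122541813, 'cy': 199.61724513476656, 'rvec': array([ 2.09483271, -1.25530145,  0.53045193]), 'tvec': array([-0.34532639,  0.37928095,  0.64073185])}
side {'vertical_fov': 50.03259677395562, 'cx': 318.9014539042797, 'cy': 193.87631473102977, 'rvec': array([ 2.22361396, -0.56667514,  0.28701376]), 'tvec': array([-0.53895889,  0.20808994,  0.76735329])}
```

View pics/scene0.png

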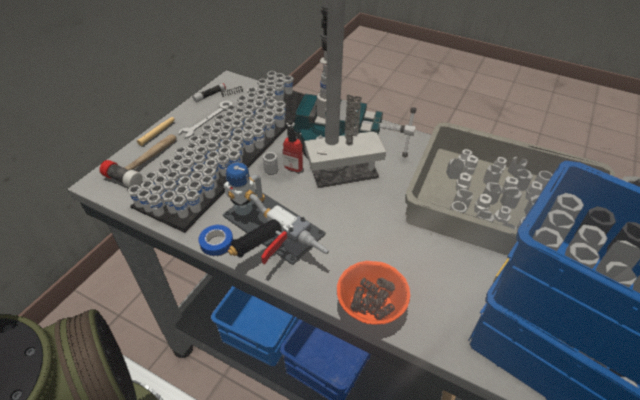

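View pics/side0.png

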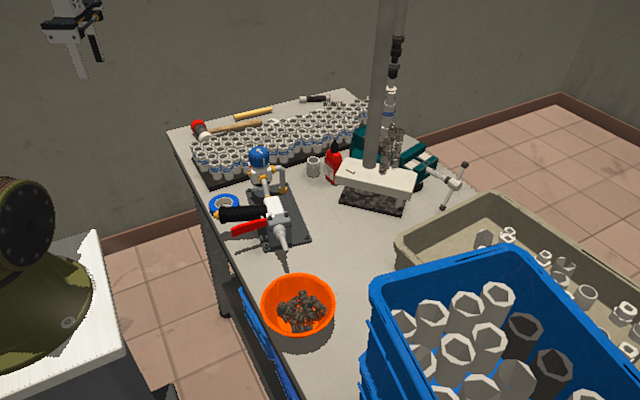

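Scene: bowl ~(373,293), nozzle tip ~(326,250), knob ~(238,168), trigger ~(273,247), tape (216,239). Side: bowl (298,303), nozzle tip ~(287,271), knob (259,155), trigger (250,228).

```bash
cat > h.py <<'E'
import numpy as np,cv2
from workcell import sense,cams
from scipy.spatial.transform import Rotation as R
def cal(n):
    c=cams.get_calibration(n);f=200/np.tan(np.radians(c["vertical_fov"]/2))
    return np.array([[f,0,c["cx"]],[0,f,c["cy"]],[0,0,1]]),R.from_rotvec(c["rvec"]).as_matrix(),c["tvec"]
def ray(n,p):
    K,M,t=cal(n);return -M.T@t,M.T@np.linalg.inv(K)@[p[0],p[1],1]
def plane(n,p,z):
    o,d=ray(n,p);return o+d*(z-o[2])/d[2]
def two(p,q,a="scene",b="side"):
    o,d=ray(a,p);u,e=ray(b,q);s=np.linalg.lstsq(np.c_[d,-e],u-o,rcond=None)[0]
    A,B=o+d*s[0],u+e*s[1];return (A+B)/2,np.linalg.norm(A-B)
def proj(n,X):
    K,M,t=cal(n);x=K@(M@np.asarray(X)+t);return x[:2]/x[2]
def mask(im,h0,h1,s=120,v=60):
    return cv2.inRange(cv2.cvtColor(im,cv2.COLOR_RGB2HSV),(h0,s,v),(h1,255,255))
def blobs(m,amin=40):
    return [c for c in sorted(cv2.findContours(m,0,1)[0],key=cv2.contourArea)[::-1] if cv2.contourArea(c)>amin]
E
python3 - <<'E'
from h import *
np.set_printoptions(precision=4,suppress=True)
for n in("scene","side"):
    im=cv2.imread(f"pics/{n}0.png")[:,:,::-1]
    print(n,"cam",ray(n,(0,0))[0])
    for k,a in dict(orange=(4,14,150,120),blue=(100,125,120,40),red=(0,3,150,60),red2=(172,180,150,60)).items():
        for c in blobs(mask(im,*a))[:6]:
            (x,y),(w,h),an=cv2.minAreaRect(c);print(k,cv2.contourArea(c),np.round([x,y,w,h,an],1),cv2.boundingRect(c), plane(n,(x,y),.055 if k=="orange" else .136 if k=="blue" else .058))
a=cv2.imread("pics/scene0.png")[150:275,190:350];b=cv2.imread("pics/side0.png")[140:285,190:350]
cv2.imwrite("pics/crop.png",np.hstack([cv2.resize(a,(400,312),interpolation=2),cv2.resize(b[:125],(400,312),interpolation=2)]) if 0 else np.vstack([cv2.resize(np.hstack([a,b[20:]]),None,fx=2.5,fy=2.5,interpolation=2)]))
E
```

```text
scene cam [ 0.0016 -0.3732  0.731 ]
orange 3458.0 [373.  292.5  61.   72.   90. ] (337, 262, 73, 62) [ 0.425  -0.2571  0.055 ]
blue 27078.5 [555. 280. 238. 168.  90.] (471, 161, 169, 239) [ 0.5329 -0.5162  0.136 ]
blue 8048.0 [286.6 342.2 158.9  59.   28.7] (211, 286, 159, 114) [ 0.2421 -0.1965  0.136 ]
blue 739.0 [215.5 239.5  29.   33.   90. ] (199, 225, 34, 30) [0.343 0.004 0.136]
blue 346.5 [237. 174.  22.  20.  90.] (227, 163, 21, 23) [0.493  0.0672 0.136 ]
blue 54.5 [512.9 250.9   5.   22.1  21.8] (509, 241, 10, 22) [ 0.5599 -0.4449  0.136 ]
blue 53.0 [636.  267.5  15.    6.   90. ] (633, 260, 7, 16) [ 0.622 -0.63   0.136]
red 185.0 [273.2 245.9   7.6  36.4  41.2] (262, 232, 24, 31) [ 0.4272 -0.0509  0.058 ]
red 158.0 [293.  145.   18.3  13.9  18.4] (284, 138, 18, 17) [0.7025 0.0691 0.058 ]
red 97.5 [105.9 167.9  11.9  15.8  19.7] (100, 160, 15, 18) [0.4352 0.3874 0.058 ]
side cam [ 0.2419 -0.6473  0.6671]
orange 3783.5 [297.5 305.   64.   75.   90. ] (260, 273, 76, 65) [ 0.4284 -0.2624  0.055 ]
blue 18009.5 [498.5 321.  156.  281.   90. ] (358, 243, 282, 157) [ 0.6441 -0.4736  0.136 ]
blue 933.0 [265.6 344.5 127.5  10.7  62.9] (238, 286, 62, 114) [ 0.3374 -0.349   0.136 ]
blue 301.5 [259.5 156.5  21.   21.   90. ] (249, 146, 22, 22) [0.501  0.0553 0.136 ]
blue 165.5 [222.7 202.2  17.3  30.4  70.9] (209, 194, 30, 22) [ 0.3837 -0.047   0.136 ]
blue 67.5 [495.1 367.4   5.   23.9  33.7] (487, 357, 17, 22) [ 0.587  -0.5213  0.136 ]
red 315.0 [248.5 226.2  10.4  38.1  73.1] (231, 218, 36, 19) [ 0.4257 -0.0517  0.058 ]
red 225.0 [331.3 161.3  17.4  24.3  25. ] (325, 148, 17, 29) [0.6836 0.0609 0.058 ]
red 55.5 [197.  124.9  11.8  13.2  59. ] (191, 119, 15, 15) [0.4488 0.3685 0.058 ]
```

View pics/crop.png

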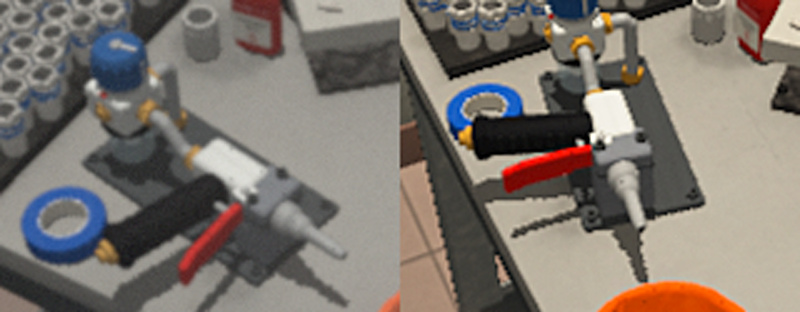

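Crop: nozzle tip at scene ≈(327.6,252), side ≈(286.4,251); knob's white mark pointer visible on top; tape lies next to the grip's end.

```bash
cat > st.py <<'E'
from h import *
np.set_printoptions(precision=4,suppress=True)
noz,e=two((327.6,252),(286.4,251.2)); print("noz",noz,e, plane("scene",(327.6,252),.058),plane("side",(286.4,251.2),.058))
k,e=two((237,174),(259.5,156.5)); print("knobmid",k,e,plane("scene",(237,174),.1195),plane("side",(259.5,156.5),.1195))
b,e=two((373,292.5),(297.5,305)); print("bowl",b,e)
t,e=two((273.2,245.9),(248.5,226.2)); print("trig mid",t,e)
d=(k-noz)[:2];L=np.hypot(*d);y=d/L;x=np.array([y[1],-y[0]]);yaw=np.arctan2(y[1],y[0])-np.pi/2
O=k[:2]-.118*y
print("len",L,"yaw",yaw,"O",O,"x",x,"y",y)
def S(px,py): return O+x*px+y*py
def inv(P): return np.array([(P[:2]-O)@x,(P[:2]-O)@y])
print("bowl in st",inv(b),"trig",inv(t))
for n in("scene","side"):
    for q in [(-.035,-.055),(.07,-.055),(.07,.15),(-.035,.15),]: print(n,proj(n,[*S(*q),.006]))
    print(n,"gripend",proj(n,[*S(-.115,.025),.058]))
E
python3 st.py
```

```text
noz [ 0.4632 -0.1477  0.0583] 0.00016531038177094583 [ 0.4633 -0.1476  0.058 ] [ 0.4634 -0.1474  0.058 ]
knobmid [0.5113 0.0835 0.1144] 0.0006408379456423273 [0.5066 0.0795 0.1195] [0.509  0.0772 0.1195]
bowl [ 0.4319 -0.2552  0.0438] 0.00021065780202957963
trig mid [ 0.4259 -0.0517  0.0587] 0.0013065950007614317
len 0.2361596223278412 yaw -0.20480697370755951 O [ 0.4873 -0.032 ] x [ 0.9791 -0.2034] y [0.2034 0.9791]
bowl in st [-0.0088 -0.2298] trig [-0.056  -0.0318]
scene [290.9562 262.4307]
scene [324.9413 231.1901]
scene [255.9771 186.6692]
scene [221.0161 212.4682]
scene gripend [229.1363 249.9865]
side [263.0705 249.7986]
side [312.0722 239.2963]
side [288.1241 180.787 ]
side [245.5912 188.3498]
side gripend [215.3106 213.1174]
```

```bash
cat >> h.py <<'E'
def go(x,y,z,a=None):
    """row for target TCP pointing down, tool y at world angle a (mod pi)"""
    s=sense();M=R.from_rotvec(s["tcp_rot"]).as_matrix()
    cur=np.arctan2(M[1,1],M[0,1])
    if a is None:a=cur
    a=cur+(a-cur+np.pi/2)%np.pi-np.pi/2
    ty=np.array([np.cos(a),np.sin(a),0]);tz=np.array([0,0,-1.]);T=np.c_[np.cross(ty,tz),ty,tz]
    r=R.from_matrix(M.T@T).as_rotvec();d=M.T@(np.array([x,y,z])-s["position"])*100
    print("row",np.round(r,3),np.round(d,2),"rows>=",max(np.linalg.norm(r)/.15,np.linalg.norm(d)/5).round(1),"yaw",round(cur,3),"->",round(a,3),"t",round(s["clock"],2))
E
python3 - <<'E'
from h import *
np.set_printoptions(precision=4,suppress=True)
# planar fit of station
m=np.array([[-.035,-.055],[.07,-.055],[-.035,.15],[.07,-.055],[-.035,-.055],[0,.118]],np.float32)
w=np.array([*[plane("scene",p,.006)[:2] for p in((294.8,262.8),(326,233.2),(224,214))],*[plane("side",p,.006)[:2] for p in((311.2,242),(264,252))],[.508,.0785]],np.float32)
A,_=cv2.estimateAffinePartial2D(m,w,method=cv2.LMEDS);print(A,np.hypot(*A[:,0]),np.arctan2(A[1,0],A[0,0]))
print(m@A[:,:2].T+A[:,2]-w)
print("bin",two((525,220),(370,283)))
K,M,t=cal("wrist");print("wristcam",-M.T@t,"fwd",M[2],"right",M[0], "f",K[0,0])
go(.40,-.03,.33,np.pi/2-.2)
E
```

```text
[[ 0.9652  0.1994  0.4856]
 [-0.1994  0.9652 -0.0381]] 0.9855594068170325 -0.20371631241724902
[[-0.0038  0.0016]
 [ 0.0013 -0.0006]
 [-0.0013 -0.    ]
 [ 0.0029  0.0009]
 [-0.0002  0.0009]
 [ 0.0011 -0.0027]]
bin (array([ 0.4345, -0.4302,  0.3165]), np.float64(0.019113411988564245))
wristcam [0.1808 0.5245 0.384 ] fwd [ 0.2408 -0.123  -0.9627] right [ 0.4525  0.8918 -0.0008] f 279.8955466552492
row [-0.001 -0.    -0.271] [-37.01 -39.52 -12.47] rows>= 11.1 yaw 1.1 -> 1.371 t 0.1
```

```bash
python3 -m inch '[[[0,0,-0.271,-37,-39.5,-12.5,9.4],[0,0,-0.271,-37,-39.5,-12.5,9.4],[0,0,-0.271,-37,-39.5,-12.5,9.4],[0,0,-0.271,-37,-39.5,-12.5,9.4],[0,0,-0.271,-37,-39.5,-12.5,9.4],[0,0,-0.271,-37,-39.5,-12.5,9.4],[0,0,-0.271,-37,-39.5,-12.5,9.4],[0,0,-0.271,-37,-39.5,-12.5,9.4],[0,0,-0.271,-37,-39.5,-12.5,9.4],[0,0,-0.271,-37,-39.5,-12.5,9.4]]]'
python3 -m inch '[[[0,0,0,0,0,0,9.4],[0,0,0,0,0,0,9.4],[0,0,0,0,0,0,9.4]]]'
python3 - <<'E'
from h import *
go(.40,-.03,.33,np.pi/2-.2)
E
```

```text
clock: 1.1
position: [0.3849, 0.0202, 0.3185]
tcp_rot: [0.313, 3.126, 0.0]
ft_force: [1.7, 1.5, -1.8]
grip_width: 0.0939
grasp_force: 0.0
clock: 1.4
position: [0.3847, 0.023, 0.3176]
tcp_rot: [-0.312, -3.125, -0.0]
ft_force: [0.1, 0.2, -0.7]
grip_width: 0.0941
grasp_force: 0.0
row [ 0.    -0.001  0.001] [-2.54 -4.9  -1.25] rows>= 1.1 yaw 1.372 -> 1.371 t 1.4
```

Run:
```python
from h import *
im=cams.snapshot("wrist");np.savez("w1.npz",*cal("wrist"))
cv2.imwrite("pics/w1.png",im[:,:,::-1])
O=np.array([.486,-.038]);c,s=np.cos(-.204),np.sin(-.204)
for n,q in dict(noz=(0,-.117,.058),knob=(0,.118,.136),c1=(-.035,-.055,.006),c2=(.07,-.055,.006),c4=(-.035,.15,.006),gripend=(-.115,.025,.058)).items(): print(n,proj("wrist",[O[0]+c*q[0]-s*q[1],O[1]+s*q[0]+c*q[1],q[2]]).round(1))
```

```text
noz [224.9 232. ]
knob [372.6 254.8]
c1 [266.1 203.3]
c2 [268.4 255.1]
c4 [377.8 204.1]
gripend [308.8 165.1]
```

View pics/w1.png

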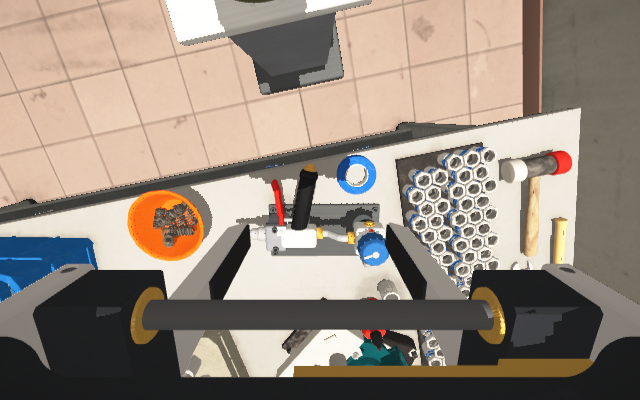

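Wrist view: bowl (166,225), trigger red (277,200), grip (305,200), knob (373,250), tape (356,173), bin corner near (95,240).

Run:
```python
from h import *
np.set_printoptions(precision=4,suppress=True)
im=cv2.imread("pics/w1.png")[:,:,::-1]
O=np.array([.486,-.038]);c,s=np.cos(-.204),np.sin(-.204);inv=lambda P:np.array([[c,s],[-s,c]])@(P[:2]-O)
for k,a,z in(("orange",(4,14,150,120),.055),("blue",(100,125,120,40),.136),("red",(0,3,150,60),.07),("red2",(175,180,150,60),.07)):
    for b in blobs(mask(im,*a)):
        (x,y),(w,h),an=cv2.minAreaRect(b)
        if y>275: continue
        P=plane("wrist",(x,y),z);print(k,cv2.contourArea(b),np.round([x,y,w,h,an],1),P,"st",inv(P))
        if k[0]=="r":
            for q in cv2.boxPoints(cv2.minAreaRect(b)): print("   ",q,inv(plane("wrist",q,z)))
        if k=="orange":
            (X,Y),r=cv2.minEnclosingCircle(b);e=cv2.fitEllipse(b);print(e,plane("wrist",e[0],.055))
for z in(.15,.2,.25,.3): print(z,plane("wrist",(95,240),z),plane("scene",(525,222),z),plane("side",(370,283),z))
g=((im.max(2)<45)*255).astype(np.uint8);g[:155]=0;g[235:]=0;g[:,:285]=0;g[:,325:]=0
for b in blobs(g)[:2]:
    r=cv2.minAreaRect(b);print("grip",r)
    for q in cv2.boxPoints(r): print("   ",q,inv(plane("wrist",q,.058)))
```

```text
orange 2030.0 [165.2 225.4  70.8  63.   53.1] [ 0.432  -0.2494  0.055 ] st [-0.0101 -0.218 ]
((165.34315490722656, 224.68173217773438), (57.165653228759766, 66.11750030517578), 122.71141052246094) [ 0.4308 -0.2487  0.055 ]
blue 3607.5 [ 48.5 268.5  65.   97.   90. ] [ 0.44   -0.3846  0.136 ] st [ 0.0252 -0.3488]
blue 1144.0 [356. 174.  38.  38.  90.] [0.3897 0.0729 0.136 ] st [-0.1168  0.0891]
blue 732.5 [372.3 248.7  33.   28.9  76. ] [0.5003 0.0785 0.136 ] st [-0.0096  0.1169]
red 310.0 [559.4 161.1  24.3  22.8  69.8] [0.4455 0.388  0.07  ] st [-0.126  0.409]
    [544.5049 153.6561] [-0.1372  0.3836]
    [565.8683 145.7854] [-0.1492  0.4132]
    [574.2683 168.5854] [-0.1146  0.4347]
    [552.9049 176.4561] [-0.102   0.4047]
red 250.5 [278.5 201.5  45.9   7.8  78.7] [ 0.4243 -0.0488  0.07  ] st [-0.0582 -0.023 ]
    [270.1538 179.7692] [-0.0935 -0.035 ]
    [277.8462 178.2308] [-0.0961 -0.0229]
    [286.8462 223.2308] [-0.0213 -0.0106]
    [279.1538 224.7692] [-0.0185 -0.0232]
0.15 [ 0.4072 -0.2875  0.15  ] [ 0.6209 -0.4486  0.15  ] [ 0.5126 -0.3389  0.15  ]
0.2 [ 0.393  -0.2407  0.2   ] [ 0.5676 -0.4421  0.2   ] [ 0.4864 -0.3687  0.2   ]
0.25 [ 0.3789 -0.1938  0.25  ] [ 0.5143 -0.4356  0.25  ] [ 0.4602 -0.3985  0.25  ]
0.3 [ 0.3648 -0.1469  0.3   ] [ 0.461  -0.4291  0.3   ] [ 0.4341 -0.4284  0.3   ]
grip ((303.8965148925781, 199.64808654785156), (17.439266204833984, 60.01531219482422), 10.17551040649414)
    [290.0128 227.6433] [-0.0087 -0.0068]
    [300.6153 168.572 ] [-0.1094  0.012 ]
    [317.7803 171.6529] [-0.1046  0.0392]
    [307.1777 230.7242] [-0.0033  0.0221]
```

Run:
```python
from h import *
np.set_printoptions(precision=3,suppress=True)
for z in(0,.1,.15,.2):print(z,"scene",plane("scene",(472,345),z)[:2],plane("scene",(490,293),z)[:2],"side",plane("side",(360,345),z)[:2],plane("wrist",(95,240),z)[:2])
a=cv2.imread("pics/scene0.png")[150:400,430:640];b=cv2.imread("pics/side0.png")[200:400,330:540];b=cv2.copyMakeBorder(b,0,50,0,0,0)
cv2.imwrite("pics/bin.png",cv2.resize(np.hstack([a,b]),None,fx=1.9,fy=1.9,interpolation=2))
```

```text
0 scene [ 0.444 -0.441] [ 0.564 -0.444] side [ 0.502 -0.35 ] [ 0.45  -0.428]
0.1 scene [ 0.384 -0.432] [ 0.487 -0.434] side [ 0.463 -0.394] [ 0.421 -0.334]
0.15 scene [ 0.353 -0.427] [ 0.449 -0.429] side [ 0.444 -0.417] [ 0.407 -0.288]
0.2 scene [ 0.323 -0.423] [ 0.41  -0.424] side [ 0.424 -0.439] [ 0.393 -0.241]
```

View pics/bin.png

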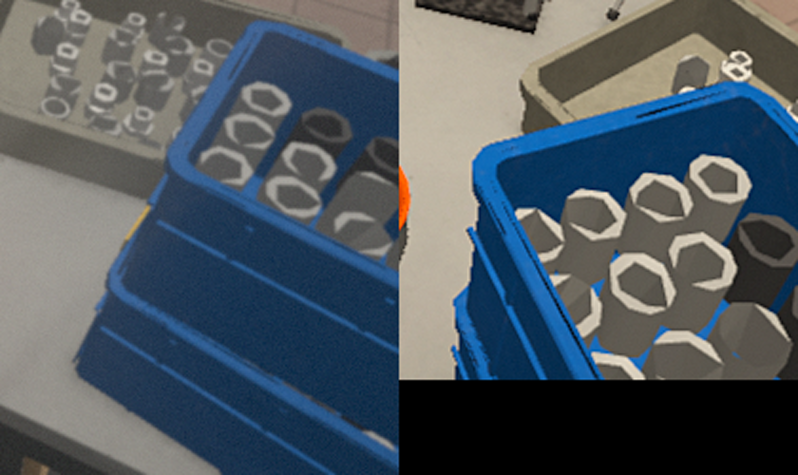

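Bin face stays at y ≈ -0.42 – enough room for a straight +x two-finger push.

Run:
```python
from h import *
go(.335,-.255,.2,np.pi/2)
```

```text
row [ 0.    -0.001 -0.198] [ -0.61 -28.27  11.76] rows>= 6.1 yaw 1.373 -> 1.571 t 1.45
```

```bash
python3 -m inch '[[[0,0,-0.198,-0.6,-28.3,11.8,5],[0,0,-0.198,-0.6,-28.3,11.8,5],[0,0,-0.198,-0.6,-28.3,11.8,5],[0,0,-0.198,-0.6,-28.3,11.8,5],[0,0,-0.198,-0.6,-28.3,11.8,5],[0,0,-0.198,-0.6,-28.3,11.8,5],[0,0,-0.198,-0.6,-28.3,11.8,5],[0,0,-0.198,-0.6,-28.3,11.8,5],[0,0,-0.198,-0.6,-28.3,11.8,5],[0,0,-0.198,-0.6,-28.3,11.8,5]]]'
python3 - <<'E'
from h import *
s=sense();print(s["position"])
im=cams.snapshot("wrist");cv2.imwrite("pics/w2.png",im[:,:,::-1])
go(.335,-.255,.025,np.pi/2)
E
```

```text
clock: 2.45
position: [0.3355, -0.2551, 0.2005]
tcp_rot: [-0.001, 3.141, -0.001]
ft_force: [0.2, 0.6, -0.3]
grip_width: 0.0499
grasp_force: 0.0
[ 0.33545942 -0.25511038  0.20051003]
row [-0.001  0.001  0.   ] [ 0.06  0.03 17.56] rows>= 3.5 yaw 1.571 -> 1.571 t 2.5
```

View pics/w2.png

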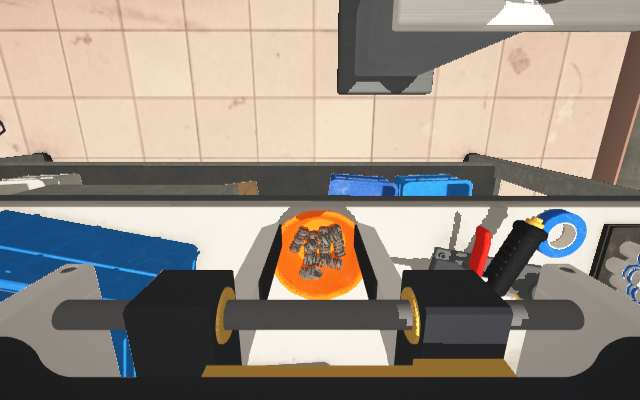

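Bowl centred between the fingers (u≈320). Descend and push.

```bash
python3 -m inch '[[[0,0,0,0,0,5,5],[0,0,0,0,0,10,5],[0,0,0,0,0,14,5],[0,0,0,0,0,17.5,5],[0,0,0,0,0,17.5,5],[0,0,0,-1,0,17.5,5],[0,0,0,-2,0,17.5,5]]]'
python3 -m inch '[[[0,0,0,-0.8,0,0,5],[0,0,0,-1.6,0,0,5],[0,0,0,-2.4,0,0,5],[0,0,0,-3.2,0,0,5],[0,0,0,-4,0,0,5],[0,0,0,-4.8,0,0,5],[0,0,0,-5.6,0,0,5],[0,0,0,-6.4,0,0,5],[0,0,0,-7.2,0,0,5],[0,0,0,-8,0,0,5]]]'
python3 - <<'E'
from h import *
im=cams.snapshot("side");cv2.imwrite("pics/s2.png",im[:,:,::-1])
go(.475,-.255,.025,np.pi/2)
for n in("side","scene"):
    im=cams.snapshot(n);b=blobs(mask(im,4,14,150,120))[0];(x,y),_,_=cv2.minAreaRect(b);print(n,cv2.boundingRect(b),plane(n,(x,y),.055))
E
```

```text
clock: 3.2
position: [0.3567, -0.257, 0.0272]
tcp_rot: [0.003, 3.139, -0.004]
ft_force: [-0.2, -0.7, 0.6]
grip_width: 0.0501
grasp_force: 0.0
clock: 4.2
position: [0.4354, -0.2565, 0.0249]
tcp_rot: [-0.003, -3.142, -0.0]
ft_force: [-1.2, -0.9, 1.0]
grip_width: 0.0499
grasp_force: 1.0
row [-0.     0.001 -0.002] [-3.87  0.17  0.01] rows>= 0.8 yaw 1.569 -> 1.571 t 4.25
side (320, 259, 49, 63) [ 0.51444488 -0.27615314  0.055     ]
scene (366, 271, 18, 21) [ 0.44237178 -0.24853645  0.055     ]
```

View pics/s2.png

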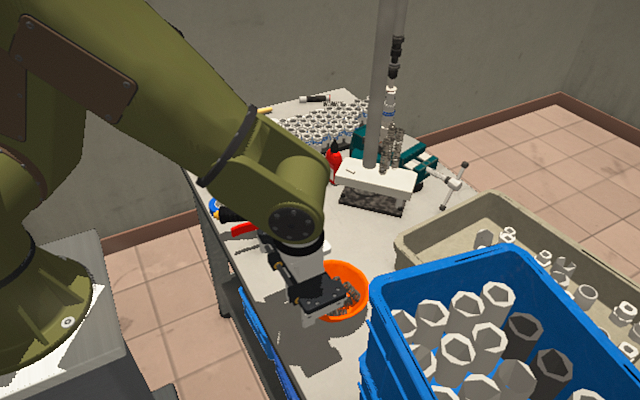

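Bowl slides upright in front of the fingers (rim right edge ~(368,285)). Finish the push, back off and rise.

```bash
python3 -m inch '[[[0,0,0,-0.8,0,0,5],[0,0,0,-1.6,0,0,5],[0,0,0,-2.4,0,0,5],[0,0,0,-3.2,0,0,5],[0,0,0,-3.8,0,0,5],[0,0,0,-4,0,0,5],[0,0,0,-4,0,0,5]]]'
python3 -m inch '[[[0,0,0,1,0,0,5],[0,0,0,4,0,0,5],[0,0,0,4,0,-5,5],[0,0,0,4,0,-10,5],[0,0,0,4,0,-15,5],[0,0,0,4,5,-20,5],[0,0,0,4,10,-25,5],[0,0,0,4,15,-28,8],[0,0,0,4,18,-28,8],[0,0,0,4,18,-28,8]]]'
python3 - <<'E'
from h import *
np.set_printoptions(precision=4,suppress=True)
O=np.array([.486,-.038]);c,s=np.cos(-.204),np.sin(-.204);inv=lambda P:np.array([[c,s],[-s,c]])@(P[:2]-O)
for n in("side","scene","wrist"):
    im=cams.snapshot(n);cv2.imwrite(f"pics/{n}3.png",im[:,:,::-1])
    b=blobs(mask(im,4,14,150,120))
    if not b: continue
    (x,y),_,_=cv2.minAreaRect(b[0]);P=plane(n,(x,y),.055);print(n,cv2.boundingRect(b[0]),P,inv(P))
print(sense()["position"]);go(.45,.0,.3,np.pi/2-.2)
E
```

```text
clock: 5.05
position: [0.475, -0.2565, 0.0249]
tcp_rot: [0.002, 3.142, -0.0]
ft_force: [0.4, -0.7, 1.5]
grip_width: 0.05
grasp_force: 0.0
clock: 6.05
position: [0.4343, -0.0743, 0.3069]
tcp_rot: [0.001, 3.139, -0.001]
ft_force: [0.2, 0.0, 0.0]
grip_width: 0.07
grasp_force: 0.0
side (317, 252, 70, 61) [ 0.5321 -0.2573  0.055 ] [ 0.0896 -0.2054]
scene (364, 223, 67, 54) [ 0.5334 -0.2593  0.055 ] [ 0.0912 -0.2071]
wrist (175, 198, 73, 67) [ 0.5319 -0.261   0.055 ] [ 0.0902 -0.2091]
[ 0.4346 -0.0759  0.3053]
row [-0.     0.001  0.2  ] [-1.54  7.59  0.53] rows>= 1.6 yaw 1.571 -> 1.371 t 6.2
```

View pics/wrist3.png

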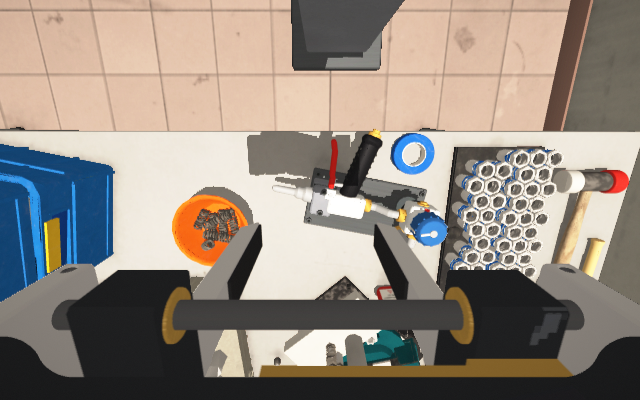

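Bowl (210,230) is clear of the nozzle line (tip at (275,187)), ~25 mm spare; knob top at (429,228).

Run:
```python
from h import *
np.set_printoptions(precision=4,suppress=True)
im=cv2.imread("pics/wrist3.png")[:,:,::-1]
for b in blobs(mask(im,100,125,120,40)):
    (x,y),r=cv2.minEnclosingCircle(b)
    if abs(x-429)<20 and abs(y-228)<20: 
        e=cv2.fitEllipse(b);print((x,y),r,e,plane("wrist",e[0],.136),plane("wrist",e[0],.12));break
go(.505,.08,.23,np.pi/2-.2)
```

```text
(428.7954406738281, 227.36363220214844) 18.36241340637207 ((428.72412109375, 228.4685516357422), (31.018339157104492, 35.628719329833984), 125.3225326538086) [0.5014 0.0717 0.136 ] [0.508  0.0785 0.12  ]
row [-0.     0.001  0.2  ] [-7.03 15.59  7.54] rows>= 3.7 yaw 1.571 -> 1.371 t 6.2
```

```bash
python3 - <<'E'
from h import *
print("block base near edge",plane("scene",(316,182),0),plane("scene",(377,178),0),"pole at block top",plane("scene",(333,142),.08),plane("side",(370,166),.08))
print(sense()["joints"])
E
python3 -m inch '[[[0,0,0.2,-7,15.6,6,8],[0,0,0.2,-7,15.6,6,8],[0,0,0.2,-7,15.6,6,8],[0,0,0.2,-7,15.6,6,8],[0,0,0.2,-7,15.6,6,8],[0,0,0.2,-7,15.6,6,8]]]'
python3 - <<'E'
from h import *
np.set_printoptions(precision=4,suppress=True)
print(sense()["joints"])
im=cams.snapshot("wrist");cv2.imwrite("pics/w4.png",im[:,:,::-1])
for b in blobs(mask(im,100,125,120,40)):
    (x,y),r=cv2.minEnclosingCircle(b);e=cv2.fitEllipse(b)
    print(np.round([x,y,r],1),e,plane("wrist",e[0],.136),plane("wrist",e[0],.12))
go(.507,.078,.108,np.pi/2-.2)
E
```

```text
block base near edge [ 6.71680955e-01 -9.38934473e-03 -1.11022302e-16] [ 7.53517839e-01 -1.29559482e-01 -1.11022302e-16] pole at block top [ 0.73336673 -0.0198911   0.08      ] [ 0.73715311 -0.02159871  0.08      ]
[-2.55944861e-01 -1.10340760e-02  1.64578338e+00 -6.65560458e-05
  1.50538511e+00 -1.82695273e+00]
clock: 6.8
position: [0.5051, 0.0785, 0.2438]
tcp_rot: [-0.316, -3.124, 0.001]
ft_force: [0.7, -0.0, 0.4]
grip_width: 0.0802
grasp_force: 0.0
[ 0.0826  0.1858  1.5726 -0.0003  1.3853 -1.2865]
[309.  109.4  25.6] ((309.7239685058594, 109.46627044677734), (47.76966094970703, 49.904781341552734), 172.60362243652344) [0.4212 0.0865 0.136 ] [0.4208 0.0861 0.12  ]
[321.1 192.   21.2] ((321.0132751464844, 192.17706298828125), (39.061363220214844, 40.132320404052734), 172.2138671875) [0.506  0.0808 0.136 ] [0.5102 0.0801 0.12  ]
[  0.5 264.5  36.5] ((7.190791606903076, 276.45489501953125), (17.563823699951172, 78.69316864013672), 172.88681030273438) [ 0.5324 -0.2965  0.136 ] [ 0.5382 -0.3182  0.12  ]
row [-0.001 -0.001 -0.003] [-0.2   0.04 13.65] rows>= 2.7 yaw 1.368 -> 1.371 t 6.85
```

View pics/w4.png

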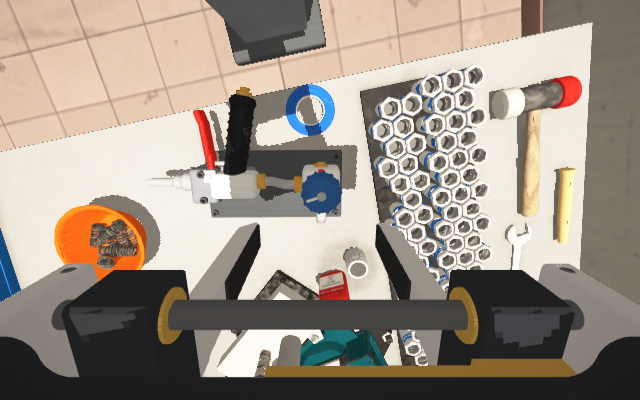

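Knob top at (321,190), centred between fingers. j6 has 3.8 rad of room clockwise.

```bash
python3 -m inch '[[[0,0,0,-0.2,0.2,5,8],[0,0,0,-0.2,0.2,9,8],[0,0,0,-0.2,0.2,13.2,8],[0,0,0,-0.2,0.2,13.2,8],[0,0,0,-0.2,0.2,13.2,3.5],[0,0,0,-0.2,0.2,13.2,3.5],[0,0,0,-0.2,0.2,13.2,3.5],[0,0,0,-0.2,0.2,13.2,3.5],[0,0,0,-0.2,0.2,13.2,3.5],[0,0,0,-0.2,0.2,13.2,3.5]]]' 15
python3 -c "
from h import *
s=sense();print(s['wrist_torque'],s['ft_force'])"
```

```text
clock: 7.85
position: [0.5082, 0.0817, 0.1138]
tcp_rot: [0.316, 3.124, 0.003]
ft_force: [0.5, 5.9, 4.2]
grip_width: 0.0424
grasp_force: 15.0
[ 1.16611738 -0.08487712  0.0745603 ] [0.53509215 5.92885062 4.24373644]
```

```bash
python3 -m inch '[[[0,0,0,0,0.2,0,3.5],[0,0,0.14,0,0.2,0,3.5],[0,0,0.28,0,0.2,0,3.5],[0,0,0.42,0,0.2,0,3.5],[0,0,0.56,0,0.2,0,3.5],[0,0,0.7,0,0.2,0,3.5],[0,0,0.84,0,0.2,0,3.5],[0,0,0.98,0,0.2,0,3.5],[0,0,0.98,0,0.2,0,3.5]]]'
python3 -c "
from h import *
s=sense();print(s['wrist_torque'],s['ft_force'],s['joints'][5])"
```

```text
clock: 8.75
position: [0.5083, 0.0821, 0.1138]
tcp_rot: [1.756, 2.603, -0.001]
ft_force: [-2.9, -6.0, 7.4]
grip_width: 0.0425
grasp_force: 15.0
[-1.31541307  0.55250605 -0.08488891] [-2.87049716 -5.99734627  7.37837025] -0.29326188309430434
```

```bash
python3 -m inch '[[[0,0,0.14,0,0,0,3.5],[0,0,0.28,0,0,0,3.5],[0,0,0.42,0,0,0,3.5],[0,0,0.56,0,0,0,3.5],[0,0,0.7,0,0,0,3.5],[0,0,0.7,0,0,0,3.5]]]'
python3 -c "
from h import *
s=sense();print(s['wrist_torque'],s['ft_force'],s['joints'][5])"
python3 -m inch '[[[0,0,0.14,0,0,0,3.5],[0,0,0.28,0,0,0,3.5],[0,0,0.42,0,0,0,3.5],[0,0,0.42,0,0,0,3.5]]]'
python3 -c "
from h import *
s=sense();print(s['wrist_torque'],s['ft_force'],s['joints'][5])"
```

```text
clock: 9.35
position: [0.5085, 0.0822, 0.1138]
tcp_rot: [2.542, 1.843, 0.0]
ft_force: [-1.1, -5.9, 7.5]
grip_width: 0.0424
grasp_force: 15.0
[-1.22751588  0.40246118 -0.03832583] [-1.06075804 -5.91044294  7.52949939] 0.40680350918712704
clock: 9.75
position: [0.5092, 0.0828, 0.1138]
tcp_rot: [2.871, 1.273, 0.004]
ft_force: [4.7, -0.8, 1.3]
grip_width: 0.0422
grasp_force: 15.0
[-0.22384717 -0.89545879 -0.05504157] [ 4.693791   -0.81659932  1.25384957] 0.826598762057686
```

```bash
python3 -m inch '[[[0,0,0.14,0,0,0,3.5],[0,0,0.28,0,0,0,3.5],[0,0,0.42,0,0,0,3.5],[0,0,0.42,0,0,0,3.5]]]'
python3 -c "
from h import *
s=sense();print(s['wrist_torque'],s['ft_force'],s['joints'][5])"
python3 -m inch '[[[0,0,0.14,0,0,0,3.5],[0,0,0.28,0,0,0,3.5],[0,0,0.42,0,0,0,3.5],[0,0,0.42,0,0,0,3.5]]]'
python3 -c "
from h import *
s=sense();print(s['wrist_torque'],s['ft_force'],s['joints'][5])
cv2.imwrite('pics/s5.png',np.vstack([cv2.resize(cams.snapshot(n)[y:y+110,x:x+220,::-1],None,fx=2.7,fy=2.7) for n,x,y in(('scene',150,110),('side',170,100))]))"
```

```text
clock: 10.15
position: [0.5096, 0.0824, 0.114]
tcp_rot: [3.073, 0.647, 0.006]
ft_force: [7.8, -3.7, 1.4]
grip_width: 0.0421
grasp_force: 15.0
[-0.80113559 -1.27346236 -0.05498709] [ 7.82601252 -3.74892093  1.42191301] 1.246523817489966
clock: 10.55
position: [0.5094, 0.0819, 0.1139]
tcp_rot: [3.14, -0.008, 0.005]
ft_force: [5.4, -8.1, 1.7]
grip_width: 0.0423
grasp_force: 15.0
[-1.54991448 -0.97099977 -0.08750241] [ 5.35392364 -8.12970582  1.73464835] 1.6665562424717988
```

View pics/s5.png

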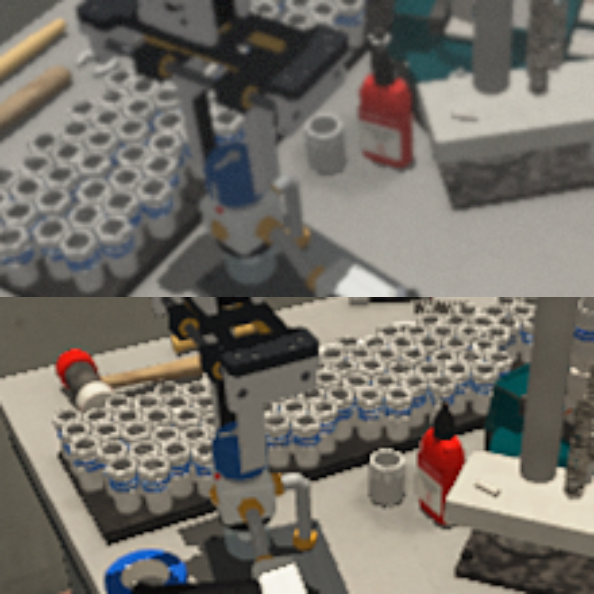

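Fingers hold the knob squarely; torque still only friction level, so continue to the stop.

```bash
python3 -m inch '[[[0,0,0.14,0,0,0,3.5],[0,0,0.28,0,0,0,3.5],[0,0,0.35,0,0,0,3.5],[0,0,0.35,0,0,0,3.5]]]'
python3 -c "
from h import *
s=sense();print(s['wrist_torque'],s['ft_force'],s['joints'][5])"
python3 -m inch '[[[0,0,0.14,0,0,0,3.5],[0,0,0.28,0,0,0,3.5],[0,0,0.38,0,0,0,3.5],[0,0,0.38,0,0,0,3.5]]]'
python3 -c "
from h import *
s=sense();print(s['wrist_torque'],s['ft_force'],s['joints'][5])"
```

```text
clock: 11.05
position: [0.5088, 0.0818, 0.1137]
tcp_rot: [3.091, -0.551, 0.003]
ft_force: [2.2, -9.5, 3.7]
grip_width: 0.0423
grasp_force: 15.0
[-1.77592226 -0.26219966 -0.01057716] [ 2.16393039 -9.47305765  3.71217679] 2.0140174476531327
clock: 11.45
position: [0.5083, 0.082, 0.1135]
tcp_rot: [2.931, -1.126, 0.002]
ft_force: [-0.7, -7.0, 3.1]
grip_width: 0.0424
grasp_force: 15.0
[-1.30767091  0.34519882  0.0205124 ] [-0.71227155 -6.99804649  3.08101737] 2.3950611879196098
```

```bash
python3 -m inch '[[[0,0,0,0,0,0,8],[0,0,0,0,0,0,8],[0,0,0,0,0,0,8],[0,0,0,0,0,-5,8],[0,0,0,0,0,-10,8],[0,0,0,0,0,-13,8],[0,0,0,0,0,-13,8],[0,0,0,0,0,-13,8]]]'
cat > ptr.py <<'E'
from h import *
np.set_printoptions(precision=4,suppress=True)
def ptr(im,K,M,t,c=(.508,.081)):
    H=.136; ts=np.linspace(0,2*np.pi,60)
    # ground-plane warp of knob top: 10 px/mm... sample a 60x60mm patch at z=H
    g=np.arange(-30,30,.5)/1000;X,Y=np.meshgrid(g,-g)
    P=np.stack([c[0]+X,c[1]+Y,np.full_like(X,H)],-1)@M.T+t;p=P@K.T;uv=(p[...,:2]/p[...,2:]).astype(np.float32)
    w=cv2.remap(im,uv[...,0],uv[...,1],cv2.INTER_LINEAR)
    hsv=cv2.cvtColor(w,cv2.COLOR_RGB2HSV)
    b=cv2.inRange(hsv,(100,90,40),(125,255,255));cs=blobs(b,100)
    cs=min(cs,key=lambda q:abs(np.array(cv2.minEnclosingCircle(q)[0])-60).sum())
    (cx,cy),r=cv2.minEnclosingCircle(cs)
    f=np.zeros_like(b);cv2.drawContours(f,[cv2.convexHull(cs)],-1,255,-1);f=cv2.erode(f,np.ones((9,9)))
    wm=(f>0)&(hsv[...,1]<130)&(hsv[...,2]>90)
    yy,xx=np.nonzero(wm);
    print("centre mm",(cx-60)/2,-(cy-60)/2,"r",r/2,"white n",len(xx),"mean mm",(xx.mean()-60)/2,-(yy.mean()-60)/2)
    d=np.c_[xx,-yy]-[xx.mean(),-yy.mean()];V=np.linalg.svd(d,full_matrices=False)
    print(" axis deg",np.degrees(np.arctan2(V[2][0,1],V[2][0,0])),"sv",V[1]/np.sqrt(len(xx)))
    G=np.where(wm,'#',np.where(b>0,'.',' '))[::4,::2];print('\n'.join(''.join(q) for q in G[4:26]))
E
python3 - <<'E'
from ptr import *
im=cams.snapshot("wrist");k=cal("wrist");cv2.imwrite("pics/w6.png",im[:,:,::-1]);np.savez("w6.npz",*k)
print(sense()["position"])
ptr(im,*k)
z=np.load("w1.npz");k1=[z[q] for q in z.files]
ptr(cv2.imread("pics/w1.png")[:,:,::-1].copy(),*k1)
E
```

```text
clock: 12.25
position: [0.508, 0.083, 0.2428]
tcp_rot: [-2.934, 1.121, -0.0]
ft_force: [-0.2, 0.5, 0.1]
grip_width: 0.0801
grasp_force: 0.0
[0.5077 0.0829 0.2419]
centre mm 4.4852752685546875 -3.542003631591797 r 23.026634216308594 white n 570 mean mm -2.03859649122807 -0.12105263157894797
 axis deg 168.69890543238014 sv [11.8467  4.6963]
                                                            
                                                            
                            ..       ..                     
                          ...............                   
                    ............................            
                    .............................           
                  ................................          
                 ....................................       
              ........................................      
..             .#............#####.....................     
....           ######################..................     
......        ...####################..................     
.......      .............#
[... 1376 characters left out ...]
...................###########............          
...........................############..........           
...........................###########...........           
.............................########............           
...............................#####.............           
...............................#####............            
...............................######..........             
...............................######........               
...............................######.......                
   ............................######.......                
     ...................................                    
      ...............................
```

Pointer was at -84° (world), now 169°: only 1.87 rad of turning, either at the stop or slipped. Re-grip harder and test.

```bash
python3 -m inch '[[[0,0,-0.14,0,0,0,8],[0,0,-0.28,0,0,0,8],[0,0,-0.42,0,0,0,8],[0,0,-0.56,0,0,0,8],[0,0,-0.7,0,0,0,8],[0,0,-0.84,0,0,0,8],[0,0,-0.98,0,0,0,8],[0,0,-1.12,0,0,0,8],[0,0,-1.2,0,0,0,8],[0,0,-1.2,0,0,0,8]]]'
python3 -m inch '[[[0,0,0,0,0,5,8],[0,0,0,0,0,10,8],[0,0,0,0,0,13,8],[0,0,0,0,0,13,8],[0,0,0,0,0,13,3.5],[0,0,0,0,0,13,3.5],[0,0,0,0,0,13,3.5],[0,0,0,0,0,13,3.5],[0,0,0,0,0,13,3.5],[0,0,0,0,0,13,3.5]]]' 40
python3 -c "
from h import *
s=sense();print(s['wrist_torque'],s['ft_force'],s['joints'][5])"
python3 -m inch '[[[0,0,0.06,0,0,0,3.5],[0,0,0.12,0,0,0,3.5],[0,0,0.18,0,0,0,3.5]]]'
python3 -c "
from h import *
s=sense();print(s['wrist_torque'],s['ft_force'],s['joints'][5])"
```

```text
clock: 13.3
position: [0.5076, 0.0829, 0.2414]
tcp_rot: [-3.054, -0.733, 0.004]
ft_force: [0.2, -1.1, -1.1]
grip_width: 0.08
grasp_force: 0.0
clock: 14.3
position: [0.5088, 0.0821, 0.1137]
tcp_rot: [3.054, 0.73, 0.003]
ft_force: [2.1, -6.3, 3.1]
grip_width: 0.0417
grasp_force: 40.0
[-1.20960621 -0.21926036  0.00438038] [ 2.14456447 -6.31999863  3.0517219 ] 1.191662397518256
clock: 14.6
position: [0.5093, 0.0822, 0.1139]
tcp_rot: [3.107, 0.452, 0.005]
ft_force: [6.7, -5.3, 1.0]
grip_width: 0.0417
grasp_force: 40.0
[-1.09591754 -1.43847088  1.15673452] [ 6.69752082 -5.27630099  0.96092992] 1.3729138319892
```

Torque 1.16 N m resisting: firmly on the stop. Release, rise and re-check the pointer.

```bash
python3 -m inch '[[[0,0,0,0,0,0,8],[0,0,0,0,0,0,8],[0,0,0,0,0,0,8],[0,0,0,0,0,-5,8],[0,0,0,0,0,-10,8],[0,0,0,0,0,-13,8],[0,0,0,0,0,-13,8],[0,0,0,0,0,-13,8]]]'
python3 - <<'E'
from ptr import *
im=cams.snapshot("wrist");k=cal("wrist");cv2.imwrite("pics/w7.png",im[:,:,::-1])
ptr(im,*k)
go(.42,-.04,.3,np.pi/2-.2);print(sense()["joints"])
E
```

```text
clock: 15.4
position: [0.508, 0.0829, 0.2428]
tcp_rot: [-3.109, -0.454, -0.0]
ft_force: [-0.5, 0.0, -0.9]
grip_width: 0.08
grasp_force: 0.0
centre mm -3.2850875854492188 8.75 r 34.13579177856445 white n 1636 mean mm -11.231051344743275 4.8065403422982875
 axis deg -86.83477375891178 sv [24.37   19.5384]
............###################                             
..............##############................                
..............########  ...........................         
##..............### ................................        
###.............## ..................................       
###.............#......................................     
####.....................................................   
####.....................................................   
###......................................................   
###............####..........#######......................  
##............#######################...................... 
#.................####################....................  
...........................##########.....................  
............###.............########.....................   
..........######...............##.........................  
........########........................................    
.....###########......................................      
..     ############..................................       
             ########...............................        
                    #............................           
                         ....................               
                            .....     ...                   
row [-0.     0.002  0.49 ] [-11.92   9.27  -5.8 ] rows>= 3.3 yaw -1.281 -> -1.771 t 15.45
[0.0906 0.1942 1.5672 0.0001 1.3818 1.3713]
```

Knob pointer unchanged (stop held). Now go over the trigger.

Run:
```python
from h import *
O=np.array([.484,-.034]);a=-.204;M=np.array([[np.cos(a),-np.sin(a)],[np.sin(a),np.cos(a)]])
n=np.array([np.sin(.18),np.cos(.18)])
P=O+M@(np.array([-.047,.0245])-.022*n);print(P)
go(*P,.22,np.pi/2-.204-.18)
```

```text
[ 0.43469609 -0.02088421]
row [0.    0.002 0.674] [-9.96  7.86  2.2 ] rows>= 4.5 yaw -1.281 -> -1.955 t 15.45
```

```bash
python3 -m inch '[[[0,0,0.14,-2,1.6,0,9.2],[0,0,0.28,-4,3.2,0,9.2],[0,0,0.42,-6,4.8,0,9.2],[0,0,0.56,-8,6.4,0,9.2],[0,0,0.674,-10,7.9,2,9.2],[0,0,0.674,-10,7.9,2,9.2],[0,0,0.674,-10,7.9,2,9.2],[0,0,0.674,-10,7.9,2,9.2]]]'
cat > tr.py <<'E'
from h import *
np.set_printoptions(precision=4,suppress=True)
O=np.array([.484,-.034]);c,s=np.cos(-.204),np.sin(-.204);inv=lambda P:np.array([[c,s],[-s,c]])@(P[:2]-O)
im=cams.snapshot("wrist");k=cal("wrist");print(sense()["position"],sense()["joints"],"cam",-k[1].T@k[2])
cv2.imwrite("pics/w8.png",im[:,:,::-1])
m=cv2.bitwise_or(mask(im,0,4,150,50),mask(im,174,180,150,50))
for b in blobs(m)[:4]:
    r=cv2.minAreaRect(b);print("red",r)
    for q in cv2.boxPoints(r): print("   ",q,inv(plane("wrist",q,.07)),inv(plane("wrist",q,.058)))
g=((im.max(2)<50)*255).astype(np.uint8)
for b in blobs(g)[:6]:
    r=cv2.minAreaRect(b);print("dark",r)
    for q in cv2.boxPoints(r): print("   ",q,inv(plane("wrist",q,.058)))
E
python3 tr.py
```

```text
clock: 16.25
position: [0.4352, -0.021, 0.2229]
tcp_rot: [-3.084, 0.597, 0.001]
ft_force: [-0.5, -0.2, 0.6]
grip_width: 0.092
grasp_force: 0.0
[ 0.4353 -0.0209  0.223 ] [-0.1321  0.0265  1.7973  0.0001  1.3179  1.8208] cam [ 0.5096 -0.0515  0.402 ]
red ((161.0, 13.5), (27.0, 66.0), 90.0)
    [128.   0.] [0.1774 0.16  ] [0.1828 0.1662]
    [194.   0.] [0.1654 0.093 ] [0.1704 0.0968]
    [194.  27.] [0.1416 0.1002] [0.1457 0.1043]
    [128.  27.] [0.1538 0.1688] [0.1584 0.1753]
red ((32.09016799926758, 267.4917907714844), (27.432331085205078, 24.354114532470703), 84.80557250976562)
    [ 18.7213 254.9344] [-0.0737  0.4041] [-0.0774  0.4192]
    [ 42.9754 252.7295] [-0.0763  0.3715] [-0.0801  0.3853]
    [ 45.459  280.0492] [-0.1149  0.3858] [-0.1201  0.4002]
    [ 21.2049 282.2541] [-0.1123  0.4195] [-0.1174  0.4351]
red ((342.80633544921875, 180.563232421875), (57.87052536010742, 8.012245178222656), 71.91655731201172)
    [330.0165 154.3007] [-0.0158 -0.019 ] [-0.0174 -0.0192]
    [337.633  151.8137] [-0.0145 -0.0283] [-0.016  -0.0289]
    [355.5961 206.8257] [-0.0858 -0.0396] [-0.089
[... 711 characters left out ...]
  [374.9639 229.1799] [-0.1252 -0.0615]
    [392.1578 220.3057] [-0.1167 -0.0852]
    [430.5078 294.6089] [-0.2381 -0.1268]
    [413.3139 303.4832] [-0.2484 -0.1016]
dark ((232.0201873779297, 262.5205078125), (18.86960792541504, 82.27729797363281), 27.030860900878906)
    [204.9197 294.8774] [-0.1823  0.188 ]
    [242.3123 221.5879] [-0.0839  0.1084]
    [259.1207 230.1636] [-0.0996  0.0895]
    [221.728  303.4531] [-0.2001  0.1683]
dark ((129.93121337890625, 78.72936248779297), (181.24159240722656, 6.2310261726379395), 61.69924545288086)
    [84.2248  0.4174] [0.1906 0.2124]
    [89.711  -2.5367] [0.1922 0.2055]
    [175.6376 157.0413] [0.0127 0.1682]
    [170.1514 159.9954] [0.0104 0.176 ]
```

Grip and trigger match the geometry (pad to grip back 60 mm); descend astride.

```bash
python3 -m inch '[[[0,0,0,0,0,4,9.2],[0,0,0,0,0,8,9.2],[0,0,0,0,0,12,9.2],[0,0,0,0,0,14,9.2],[0,0,0,0,0,16,9.2],[0,0,0,0,0,18.1,9.2],[0,0,0,0,0,18.1,9.2]]]'
python3 -m inch '[[[0,0,0,0,0,0,7],[0,0,0,0,0,0,6.4],[0,0,0,0,0,0,6.4],[0,0,0,0,0,0,6.4],[0,0,0,0,0,0,3.5],[0,0,0,0,0,0,3.5],[0,0,0,0,0,0,3.5],[0,0,0,0,0,0,3.5],[0,0,0,0,0,0,3.5]]]' 22
```

```text
clock: 17.0
position: [0.4339, -0.0208, 0.0401]
tcp_rot: [3.084, -0.597, -0.006]
ft_force: [0.5, 0.2, 0.8]
grip_width: 0.0922
grasp_force: 0.0
clock: 17.9
position: [0.4348, -0.0201, 0.0421]
tcp_rot: [-3.081, 0.6, 0.001]
ft_force: [0.4, 14.1, -2.6]
grip_width: 0.0423
grasp_force: 22.1
```

```bash
python3 -m inch '[[[0,0,0,0,-0.1,0,3.5],[0,0,0,0,-0.2,0,3.5],[0,0,0,0,-0.2,0,3.5]]]' 30
python3 - <<'E'
from tr import *
E
```

```text
clock: 18.2
position: [0.4348, -0.02, 0.0422]
tcp_rot: [3.083, -0.6, -0.003]
ft_force: [-7.9, -5.8, 4.3]
grip_width: 0.0421
grasp_force: 30.2
[ 0.4348 -0.02    0.0422] [-0.1296  0.2753  1.9861 -0.001   0.8818  1.8265] cam [ 0.5094 -0.0506  0.2211]
red ((345.5160217285156, 245.11697387695312), (18.040891647338867, 107.86687469482422), 1.6683374643325806)
    [334.9292 298.7649] [-0.0817 -0.0024] [-0.0904 -0.0017]
    [338.0696 190.9438] [-0.0131 -0.0155] [-0.0164 -0.0158]
    [356.1029 191.469 ] [-0.0152 -0.0253] [-0.0187 -0.0265]
    [352.9624 299.2902] [-0.0841 -0.0135] [-0.093  -0.0137]
dark ((319.5, 334.5), (129.0, 639.0), 90.0)
    [ -0. 270.] [-0.0297  0.2102]
    [639. 270.] [-0.1046 -0.2013]
    [639. 399.] [-0.2194 -0.2154]
    [  0. 399.] [-0.132   0.2631]
dark ((439.5, 317.0), (94.0, 113.0), 90.0)
    [383. 270.] [-0.0745 -0.0362]
    [496. 270.] [-0.0878 -0.1091]
    [496. 364.] [-0.166  -0.1084]
    [383. 364.] [-0.1512 -0.0273]
dark ((297.6749572753906, 243.00291442871094), (58.10858917236328, 112.9343032836914), 0.9548413157463074)
    [267.6837 298.9781] [-0.0825  0.04
[... 224 characters left out ...]
889404297)
    [-6.2308 90.1538] [0.0736 0.1604]
    [-0. 86.] [0.0749 0.1561]
    [ 45.5385 154.3077] [0.0357 0.1479]
    [ 39.3077 158.4615] [0.0341 0.1525]
dark ((18.576921463012695, 141.61538696289062), (83.20503234863281, 12.480754852294922), 56.3099365234375)
    [ -9.6923 110.4615] [0.064  0.1675]
    [  0.6923 103.5385] [0.0664 0.1601]
    [ 46.8462 172.7692] [0.0254 0.1519]
    [ 36.4615 179.6923] [0.0225 0.1598]
dark ((358.6901550292969, 268.30816650390625), (63.10033416748047, 10.822108268737793), 76.75948333740234)
    [346.1967 238.836 ] [-0.0483 -0.0159]
    [356.7311 236.3573] [-0.0478 -0.0227]
    [371.1836 297.7803] [-0.0941 -0.0259]
    [360.6492 300.259 ] [-0.0947 -0.0187]
```

Trigger angle changed by ≈0.33 rad: home. Hold, then release and lift.

```bash
H='[0,0,0,0,0,0,3.5]'
python3 -m inch '[[[0,0,0,0,0,0,3.5],[0,0,0,0,0,0,3.5],[0,0,0,0,0,0,3.5],[0,0,0,0,0,0,3.5],[0,0,0,0,0,0,3.5],[0,0,0,0,0,0,3.5],[0,0,0,0,0,0,3.5],[0,0,0,0,0,0,3.5],[0,0,0,0,0,0,3.5],[0,0,0,0,0,0,3.5]]]'
python3 -m inch '[[[0,0,0,0,0,0,3.5],[0,0,0,0,0,0,3.5],[0,0,0,0,0,0,3.5],[0,0,0,0,0,0,3.5],[0,0,0,0,0,0,3.5],[0,0,0,0,0,0,3.5],[0,0,0,0,0,0,3.5],[0,0,0,0,0,0,3.5],[0,0,0,0,0,0,3.5],[0,0,0,0,0,0,3.5]]]'
python3 -m inch '[[[0,0,0,0,0,0,3.5],[0,0,0,0,0,0,3.5],[0,0,0,0,0,0,3.5],[0,0,0,0,0,0,3.5],[0,0,0,0,0,0,3.5],[0,0,0,0,0,0,3.5]]]'
python3 -m inch '[[[0,0,0,0,0.2,0,9.2],[0,0,0,0,0.2,0,9.2],[0,0,0,0,0.2,0,9.2],[0,0,0,0,0.2,0,9.2],[0,0,0,0,0.2,0,9.2],[0,0,0,0,0.2,0,9.2],[0,0,0,0,0.2,0,9.2]]]'
python3 -m inch '[[[0,0,0,0,0,-4,9.2],[0,0,0,0,0,-8,9.2],[0,0,0,0,0,-12,9.2],[0,0,0,0,0,-16,9.2],[0,0,0,0,0,-20,9.2],[0,0,0,0,0,-24,9.2],[0,0,0,0,0,-26,9.2],[0,0,0,0,0,-26,9.2]]]'
python3 tr.py | grep -A4 red
python3 - <<'E'
from ptr import *
for n in("side","scene"):
    im=cams.snapshot(n)
    for nm,a in(("orange",(4,14,150,120)),("blue",(100,125,120,40))):
        for b in blobs(mask(im,*a))[:5]:
            print(n,nm,cv2.boundingRect(b),plane(n,cv2.minAreaRect(b)[0],.055) if nm=="orange" else "")
ptr(cams.snapshot("wrist"),*cal("wrist"))
E
```

```text
clock: 19.25
position: [0.4348, -0.02, 0.0422]
tcp_rot: [3.083, -0.601, -0.002]
ft_force: [-7.7, -4.6, 3.8]
grip_width: 0.0424
grasp_force: 30.2
clock: 20.25
position: [0.4348, -0.02, 0.0422]
tcp_rot: [3.083, -0.601, -0.002]
ft_force: [-8.6, -5.3, 3.7]
grip_width: 0.0418
grasp_force: 30.2
clock: 20.85
position: [0.4348, -0.02, 0.0422]
tcp_rot: [3.083, -0.601, -0.002]
ft_force: [-7.8, -5.7, 4.4]
grip_width: 0.042
grasp_force: 30.2
clock: 21.55
position: [0.4349, -0.0213, 0.0421]
tcp_rot: [-3.084, 0.6, -0.0]
ft_force: [0.7, -0.1, -1.0]
grip_width: 0.0912
grasp_force: 0.0
clock: 22.35
position: [0.4355, -0.0214, 0.3045]
tcp_rot: [-3.083, 0.599, -0.007]
ft_force: [-0.0, 0.2, -0.9]
grip_width: 0.0919
grasp_force: 0.0
red ((191.03562927246094, 24.96164321899414), (50.248695373535156, 34.650665283203125), 42.87890625)
    [160.8356  20.5616] [0.184  0.1666] [0.1886 0.1718]
    [184.4137  -4.8301] [0.206  0.1277] [0.2112 0.1318]
    [221.2356  29.3616] [0.1601 0.092 ] [0.164 0.095]
    [197.6575  54.7534] [0.1364 0.1312] [0.1396 0.1354]
red ((81.10000610351562, 245.70004272460938), (21.91346
[... 1819 characters left out ...]
#################...............        
            .......###################..............        
            ...............###########................      
          ..................#########.................      
           ....................#......................      
           ..........................................       
            .........................................       
            .........................................       
             .......................................        
             .......................................        
             ......................................         
              ...................................
```

```bash
python3 -c "
from workcell import ticket
print(ticket.close_job())"
```

```text
the job is handed in; nothing more can be done
None
```

The job is handed in at about 22 s: the bowl stands about 25 mm clear of the nozzle line, the blue knob is hard against its clockwise stop, and the trigger was then squeezed fully for over 2 s and sprang back to rest.

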